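# Set the offset-bent tube in the welding jig

### The job

Get the bare-steel tube with the double (Z-shaped) bend ready for welding: turn it to match the jig and lower it into the two blue notched blocks, so that each of its straight ends rests fully down on the floor of its notch and the tube sits centred, sticking out about equally far beyond both blocks. Lower it in rather than dropping it, leave it lying there, and do not disturb the copper elbow tube.

Things in the scene. Friction and masses are not known exactly. Their poses are not given: they have to be found in the camera images.
- offset_mid (a point): Centre (also of mass) of the bare-steel Z-bent tube, 22 mm diameter, 0.25 kg, lying flat, this point 11 mm above the bench. Its axis runs, in its own x, y (z up), in mm: end (-112,-30), bend (-30,-30), bend (30,30), end (112,30): two straight legs along x joined by an 85 mm diagonal at 45 degrees through this point. A half turn about z gives the same shape. Grip it across the diagonal.
- seat (a point): Point of the fixed jig where the tube's centre lies when seated: midway between the two notches, 56 mm above the bench; x runs along both notches, z up. The seated tube has its x along this x, either way round, and each end sticks out 14 mm beyond its block. Between the blocks the space down to the plate, 10 mm above the bench, is free for fingers.
- jig: Fixed jig, axes as the seat's, origin 56 mm below it on the bench: aluminium plate 204 x 134 x 10 mm with two blue blocks, 40 (x) by 64 mm (y), tops 78 mm above the bench, centres at (78, 30) and (-78, -30) mm. Through the middle of each runs a notch along x, open upward: 50 mm wide at the top, narrowing to 26 mm at 55 mm height, flat floor 45 mm above the bench.
- elbow_mid (a point): Loose copper tube, 22 mm diameter, with one right-angle bend, lying flat on the bench: a bystander that must stay where it is. This point is 11 mm above the bench, 30 mm inside the bend, on its line of symmetry; in its own x, y the tube's axis runs from the end (-83, -53) mm to the bend (0, 30) to the end (83, -53).
Things that resemble listed ones, but are neither listed nor needed, are in the scene too. What is shaped like the part that bears offset_mid but pink or purple is not meant.

How it is judged:
By the outcome, as a careful person would: the job done as asked, in the order asked, and still so for the second after the job is handed in, with the robot touching nothing.
It also fails if it takes over 35 s, if anything falls off the work surface, if the arm or the gripper's body presses on something with over 40 N, if the wrist force passes 120 N, or if a joint passes its speed limit or range.

### The arm

A 6-joint arm with a two-finger parallel gripper is mounted at the origin on the work surface. World frame = base frame: x ahead of the robot, y to its left, z up, the work surface at z = 0. Lengths are in m, angles in degrees, forces in N, time in s.
With the tool pointing down it reaches from about 0.35 to 0.875 m from the base axis. Payload 4.2 kg.
Tool frame: the origin (TCP) lies on the centre line of the jaws, within the pads' length; the fingertips stand 25 mm ahead of it and the grasp point (between the pads) lies 6 mm ahead of it; z points along the fingers, y is the line along which they close (so a half turn about z gives the same grasp; the last joint's range is limited). The gripper opens to 87 mm and grips with 3 to 60 N. Pads are 19 mm wide; open, the fingers measure 117 mm over their backs; the gripper's body (75 mm by 190 mm) begins 51 mm behind the grasp point.
Start: joints at [86.608, 22.042, 0.453, 0, -68.411, -14.817], TCP at [0.195, 0.594, 0.248] pointing down, gripper open.
Joint ranges: [-179.83, 179.83], [-69.29, 118.12], [-61.27, 80.66], [-181.25, 117.63], [-171.15, -9.14], [-177.46, 177.46]. Speed limits (degrees/s): [159.86, 159.86, 180, 180, 180, 180].

### API

Orientations are given as a 3x3 rotation matrix whose columns are the frame's x, y, z axes.
In Python, from station import r gives the robot as it stands.
- The arm moves only by the tool move_arm, never from a script. Its argument "series" is a list of rows, each an object with "grip": the opening, from 0 (shut) to 1 (fully open); "xyz": the shift along the tool's x, y, z in mm, a list of three; "angular": the turn, a rotation vector about the tool's x, y, z in rad, a list of three. A call has 1 to 10 rows; each row is the pose to reach, as a shift and turn from the pose commanded when the call began, along the tool's axes at that moment; what a row does not reach only later rows make up. A row lasts 1/10 s, in which the tool goes at most 50 mm and 8.59 degrees, less where a joint would pass 70% of its speed; a pose out of reach is approached as far as the arm can. A call with a gripper value outside its range is refused whole. The fingers move at their own pace and stop on an object; the grip force is fixed at half the most. Time passes only in rows, so rows that repeat a pose let the fingers close. It gives the time, the measured TCP pose, the force, the opening and the grip force at its end, in the units of the state.
- r.sense(): the state, without advancing time (a new reading comes with each control period).
- r.capture(name): name is "scene" or "top" or "wrist"; returns a dict with "img" (420x560x3 uint8, red, green, blue), "camera_matrix" (3x3 intrinsics, pixels), "rvec" (rotation vector, rad) and "tvec" (3), from world to camera coordinates, as OpenCV has them; the wrist camera has in their place "hand_eye" (4x4, takes a point from camera to tool coordinates, whose origin is the TCP and whose axes are the flange's). Camera axes: x right, y down, z forward; pixel columns grow to the right and rows downward; lengths in m; the calibration is good to about 2 mm. A picture is of the moment at which its call begins: read the wrist's pose just before it. There is no depth.
- r.finish_job(): hands the job in; it is judged then, once.
The state is a dict: "time_s": time; "joints": joint angles; "joint_velocities": joint speeds; "effort": joint torques, N m; "tcp_pos": TCP position; "ee_rot": TCP orientation; "wrist_force": force on the tool from outside, world axes, zero at the start; "moment": the same for the moment, N m; "gripper_width": opening from 0.0 (shut) to 1.0 (fully open); "gripper_force": force on a finger pad.
Only numpy, scipy, OpenCV 4.12 (cv2) and the standard library are available. Lean on these libraries where they do the work, as an engineer would, in place of code of your own. Each camera call takes 0.05 s, during which the arm holds its last target. There are 200 camera calls.

## Working session

There is one attempt and no reset: what is moved stays moved. The work goes in short steps, Python scripts to look and compute and a tool call to move; the robot and the scene stay as the last step left them, time stands still between calls to the robot, and variables do not carry over. Pictures are saved under pics/ and viewed, at most 10 in all, crops included, and the job is handed in when it is done.

Besides the shell and the picture viewer there is one more tool, called after "Request:" as name([rows], argument=value, ...), one row to a line, values as JSON. move_arm: Moves the arm, as the interface text tells. Its arguments: {"type":"object","properties":{"series":{"type":"array"}},"required":["series"]}

```bash
ls; mkdir -p pics; python3 - <<'E'
from station import r
import cv2,pickle
s=r.sense();print(s['time_s'],s['tcp_pos'],s['ee_rot'],s['gripper_width'])
d={}
for n in('scene','top'):
    c=r.capture(n);d[n]=c;cv2.imwrite(f'pics/{n}0.png',c['img'][:,:,::-1])
    print(n,c['camera_matrix'],c['rvec'],c['tvec'])
pickle.dump(d,open('d0.pkl','wb'))
E
```

```text
pics
0.0 [0.19509053 0.5931979  0.24645161] [[ 9.49877509e-01 -3.12621771e-01 -5.87854100e-04]
 [-3.12622308e-01 -9.49875182e-01 -2.10525007e-03]
 [ 9.97589865e-05  2.18350600e-03 -9.99997611e-01]] 0.9978425240465701
scene [[503.2419495    0.         284.68393705]
 [  0.         503.2419495  206.18513305]
 [  0.           0.           1.        ]] [ 0.67748718  2.55051144 -1.27332172] [ 0.29541546 -0.11937869  1.62304473]
top [[410.82360748   0.         278.3597053 ]
 [  0.         410.82360748 211.80164016]
 [  0.           0.           1.        ]] [ 2.16470997 -2.19406939  0.08710627] [0.10536285 0.40551265 0.97457725]
```

View pics/scene0.png

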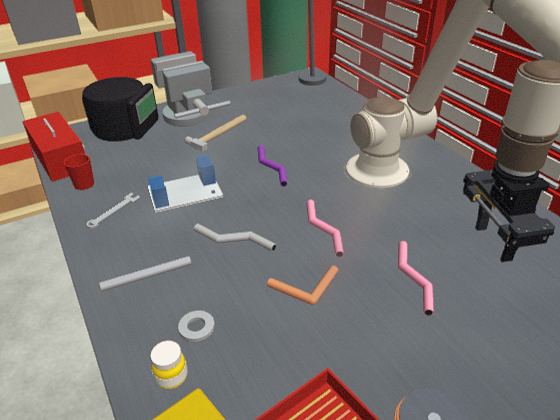

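View pics/top0.png

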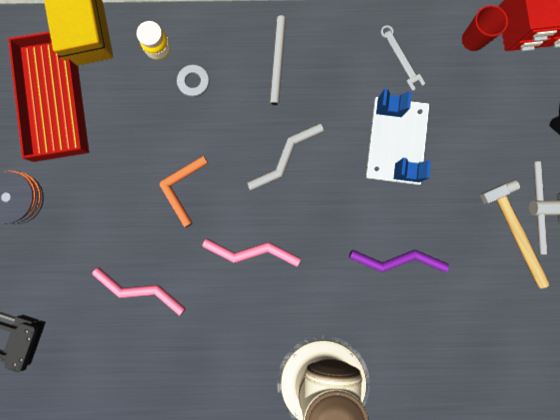

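The grey Z tube is in the top view at about (286,156). Things it could be taken for: pink Z tubes at (252,250) and (138,290), a purple Z at (400,260), a grey straight tube at (278,60), and the copper elbow at (185,190). The jig is at (398,138). I choose the grey Z and check it in one crop.

```bash
python3 - <<'E'
import cv2
i=cv2.imread('pics/top0.png')[85:205,235:445]
cv2.imwrite('pics/crop0.png',cv2.resize(i,None,fx=3.8,fy=3.8,interpolation=cv2.INTER_CUBIC))
E
```

```text
(no output)
```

View pics/crop0.png

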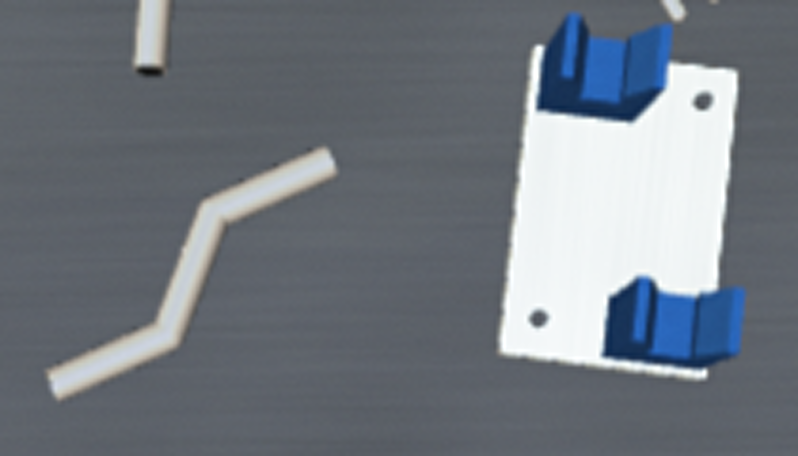

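The crop confirms a bare-steel Z of the right handedness. Ends are at crop (330,161) and (54,385), bends at (211,210) and (170,335). The plate corners are at (533,45), (738,70), (706,380) and (500,352).

```bash
cat >h.py <<'E'
import numpy as np, cv2
from scipy.optimize import least_squares
Z=np.array([[112,30],[30,30],[-30,-30],[-112,-30]])/1e3
def world(p,xy,z):
    c,s=np.cos(p[2]),np.sin(p[2]); q=xy@np.array([[c,s],[-s,c]])+p[:2]
    return np.c_[q,np.full(len(q),z)] if np.isscalar(z) else np.c_[q,z]
def fit(proj,xy,z,px,p0):
    f=lambda p:(proj(world(p,xy,z))-px).ravel()
    o=least_squares(f,p0); return o.x,o.fun.reshape(-1,2)
def projfix(c): return lambda P: cv2.projectPoints(P,c['rvec'],c['tvec'],c['camera_matrix'],None)[0][:,0]
def projwrist(c,s):
    T=np.eye(4);T[:3,:3]=s['ee_rot'];T[:3,3]=s['tcp_pos'];M=np.linalg.inv(T@np.array(c['hand_eye']))
    return lambda P: cv2.projectPoints(P,cv2.Rodrigues(M[:3,:3])[0],M[:3,3],c['camera_matrix'],None)[0][:,0]
def show(n,p): print(n,np.round(p[:2]*1e3,1),'yaw',round(np.degrees(p[2])%360,2))
E
python3 - <<'E'
from h import *; import pickle
c=pickle.load(open('d0.pkl','rb'))['top'];P=projfix(c)
k=lambda a:(np.array(a)+.5)/3.8-.5+[235,85]
t,e=fit(P,Z,.011,k([[330,161],[211,210],[170,335],[54,385]]),[.5,.1,-1.2]);show('tube',t);print(e.round(1))
J=np.array([[102,67],[102,-67],[-102,-67],[-102,67]])/1e3
j,e=fit(P,J,.010,k([[533,45],[738,70],[706,380],[500,352]]),[.5,-.1,0]);show('jig',j);print(e.round(1))
B=np.array([[58,43],[58,17],[-98,-17],[-98,-43]])/1e3 # notch floor edges, near end
print(((P(world(j,B,.055))+.5-[235,85])*3.8).round())
E
```

```text
tube [543.7  81.6] yaw 293.97
[[-0.3 -0.3]
 [ 0.9  0.5]
 [-0.3 -0.4]
 [-0.3  0.3]]
jig [ 580.7 -196.1] yaw 351.91
[[ 0.1  0.2]
 [-0.1  0.3]
 [ 0.2 -0.4]
 [-0.2  0. ]]
[[582.  93.]
 [623.  98.]
 [652. 351.]
 [694. 357.]]
```

```bash
cat >>h.py <<'E'
def goto(s,xyz,yawy):
    """shift (mm) and turn (rad) in tool axes to put TCP at xyz (mm), pointing down, tool y at yawy deg"""
    from scipy.spatial.transform import Rotation as R
    a=np.radians(yawy);y=np.array([np.cos(a),np.sin(a),0]);z=np.array([0,0,-1.]);D=np.c_[np.cross(y,z),y,z]
    M=np.array(s['ee_rot']);v=M.T@(np.array(xyz)-np.array(s['tcp_pos'])*1e3)
    print('xyz',v.round(1),'ang',R.from_matrix(M.T@D).as_rotvec().round(4))
E
python3 - <<'E'
from h import *; from station import r
goto(r.sense(),[543.7,81.6,200],-111)
E
```

```text
xyz [491.  376.9  47.4] ang [ 0.002  -0.0001  0.0485]
```

Request:
move_arm([
  {"grip": 1,"xyz": [40,31,4],"angular": [0,0,0.01]},
  {"grip": 1,"xyz": [75,58,8],"angular": [0,0,0.02]},
  {"grip": 1,"xyz": [112,86,12],"angular": [0,0,0.03]},
  {"grip": 1,"xyz": [150,115,16],"angular": [0,0,0.0485]},
  {"grip": 1,"xyz": [187,144,20],"angular": [0,0,0.0485]},
  {"grip": 1,"xyz": [225,173,24],"angular": [0,0,0.0485]},
  {"grip": 1,"xyz": [262,201,28],"angular": [0,0,0.0485]},
  {"grip": 1,"xyz": [300,230,32],"angular": [0,0,0.0485]},
  {"grip": 1,"xyz": [300,230,32],"angular": [0,0,0.0485]},
  {"grip": 1,"xyz": [300,230,32],"angular": [0,0,0.0485]},
])

```text
time_s: 1.1
tcp_pos: [0.4088, 0.2804, 0.2153]
ee_rot: [[0.933, -0.361, -0.0], [-0.361, -0.933, -0.0], [-0.0, 0.0, -1.0]]
wrist_force: [-0.8, 0.0, -0.8]
gripper_width: 0.997
gripper_force: 0.0
```

Request:
move_arm([
  {"grip": 1,"xyz": [38,29,3],"angular": [0,0,0]},
  {"grip": 1,"xyz": [76,58,6],"angular": [0,0,0]},
  {"grip": 1,"xyz": [114,88,9],"angular": [0,0,0]},
  {"grip": 1,"xyz": [152,117,12],"angular": [0,0,0]},
  {"grip": 1,"xyz": [191,147,15],"angular": [0,0,0]},
  {"grip": 1,"xyz": [191,147,15],"angular": [0,0,0]},
  {"grip": 1,"xyz": [191,147,15],"angular": [0,0,0]},
  {"grip": 1,"xyz": [191,147,15],"angular": [0,0,0]},
])

```text
time_s: 1.9
tcp_pos: [0.5337, 0.0773, 0.2005]
ee_rot: [[0.934, -0.356, -0.0], [-0.356, -0.934, 0.0], [-0.0, -0.0, -1.0]]
wrist_force: [-0.0, 1.0, 0.3]
gripper_width: 0.999
gripper_force: 0.0
```

```bash
python3 - <<'E'
from h import *; from station import r; import pickle
s=r.sense();c=r.capture('wrist');pickle.dump((s,c),open('w1.pkl','wb'))
cv2.imwrite('pics/w1.png',c['img'][:,:,::-1]);print(s['tcp_pos'],s['time_s'])
print(projwrist(c,s)(world([.5437,.0816,np.radians(-66)],Z,.011)).round())
E
```

```text
[0.53372453 0.07725267 0.20052771] 1.9
[[334.  85.]
 [276. 144.]
 [276. 220.]
 [228. 266.]]
```

View pics/w1.png

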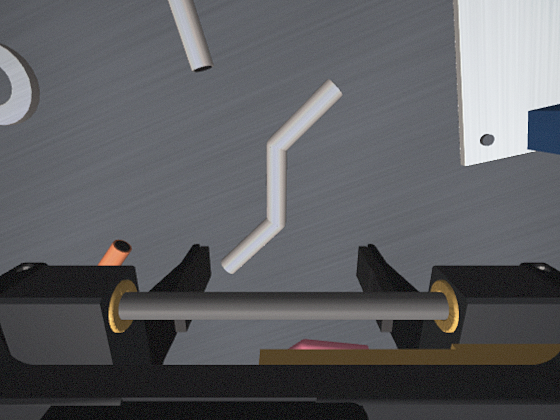

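The wrist view shows the tube ends at (335,86) and (228,267) and the bends at (277,146) and (276,222). These match the prediction within about 2 px.

```bash
python3 - <<'E'
from h import *; import pickle
s,c=pickle.load(open('w1.pkl','rb'))
t,e=fit(projwrist(c,s),Z,.011,np.array([[336,86],[276,146],[276,221],[228,267]],float),[.5437,.0816,-1.15]);show('tube',t);print(e.round(1))
d=np.degrees(t[2])+45-90
goto(s,[*(t[:2]*1e3),80],d);goto(s,[*(t[:2]*1e3),29],d)
E
```

```text
tube [542.3  81.6] yaw 293.62
[[-1.   0.9]
 [ 0.6 -0.5]
 [ 0.5  0.1]
 [-0.  -0.8]]
xyz [  6.5  -7.1 120.5] ang [-0.0001  0.0001  0.0088]
xyz [  6.5  -7.1 171.5] ang [-0.0001  0.0001  0.0088]
```

Request:
move_arm([
  {"grip": 1,"xyz": [6.5,-7,40],"angular": [0,0,0.009]},
  {"grip": 1,"xyz": [6.5,-7,80],"angular": [0,0,0.009]},
  {"grip": 1,"xyz": [6.5,-7,115],"angular": [0,0,0.009]},
  {"grip": 1,"xyz": [6.5,-7,140],"angular": [0,0,0.009]},
  {"grip": 1,"xyz": [6.5,-7,160],"angular": [0,0,0.009]},
  {"grip": 1,"xyz": [6.5,-7,171],"angular": [0,0,0.009]},
  {"grip": 1,"xyz": [6.5,-7,171.5],"angular": [0,0,0.009]},
  {"grip": 1,"xyz": [6.5,-7,171.5],"angular": [0,0,0.009]},
])

```text
time_s: 2.75
tcp_pos: [0.5431, 0.081, 0.0298]
ee_rot: [[0.931, -0.365, 0.001], [-0.365, -0.931, 0.0], [0.001, -0.001, -1.0]]
wrist_force: [0.6, 0.2, -0.3]
gripper_width: 1.002
gripper_force: 0.0
```

Request:
move_arm([
  {"grip": 0,"xyz": [0,0,0],"angular": [0,0,0]},
  {"grip": 0,"xyz": [0,0,0],"angular": [0,0,0]},
  {"grip": 0,"xyz": [0,0,0],"angular": [0,0,0]},
  {"grip": 0,"xyz": [0,0,0],"angular": [0,0,0]},
  {"grip": 0,"xyz": [0,0,0],"angular": [0,0,0]},
  {"grip": 0,"xyz": [0,0,0],"angular": [0,0,0]},
  {"grip": 0,"xyz": [0,0,0],"angular": [0,0,0]},
  {"grip": 0,"xyz": [0,0,0],"angular": [0,0,0]},
  {"grip": 0,"xyz": [0,0,0],"angular": [0,0,0]},
  {"grip": 0,"xyz": [0,0,0],"angular": [0,0,0]},
])

```text
time_s: 3.75
tcp_pos: [0.5429, 0.0802, 0.029]
ee_rot: [[0.93, -0.366, 0.0], [-0.366, -0.93, 0.0], [0.0, -0.0, -1.0]]
wrist_force: [0.9, -0.3, -0.8]
gripper_width: 0.246
gripper_force: 30.0
```

Request:
move_arm([
  {"grip": 0,"xyz": [0,0,-8],"angular": [0,0,0]},
  {"grip": 0,"xyz": [0,0,-25],"angular": [0,0,0]},
  {"grip": 0,"xyz": [0,0,-55],"angular": [0,0,0]},
  {"grip": 0,"xyz": [0,0,-90],"angular": [0,0,0]},
  {"grip": 0,"xyz": [0,0,-115],"angular": [0,0,0]},
  {"grip": 0,"xyz": [0,0,-125],"angular": [0,0,0]},
  {"grip": 0,"xyz": [0,0,-125],"angular": [0,0,0]},
])

```text
time_s: 4.45
tcp_pos: [0.5428, 0.0802, 0.1552]
ee_rot: [[0.93, -0.367, 0.002], [-0.367, -0.93, 0.001], [0.001, -0.002, -1.0]]
wrist_force: [-0.3, 1.1, -3.2]
gripper_width: 0.239
gripper_force: 30.0
```

```bash
python3 - <<'E'
from h import *; from station import r
s=r.sense();print(s['tcp_pos'],s['gripper_width'],s['wrist_force'])
goto(s,[580.7,-196.1,154],-53.1)
E
```

```text
[0.54280144 0.08015201 0.15516334] 0.23913566991610283 [-0.30999771  1.13901892 -3.18934751]
xyz [136.6 243.1   0.9] ang [-1.0000e-03 -2.3000e-03 -1.0196e+00]
```

Request:
move_arm([
  {"grip": 0,"xyz": [9,17,0],"angular": [0,0,-0.07]},
  {"grip": 0,"xyz": [27,48,0],"angular": [0,0,-0.2]},
  {"grip": 0,"xyz": [45,80,0],"angular": [0,0,-0.34]},
  {"grip": 0,"xyz": [63,112,0],"angular": [0,0,-0.48]},
  {"grip": 0,"xyz": [82,145,0],"angular": [0,0,-0.62]},
  {"grip": 0,"xyz": [100,178,0],"angular": [0,0,-0.75]},
  {"grip": 0,"xyz": [117,208,0],"angular": [0,0,-0.88]},
  {"grip": 0,"xyz": [130,231,0],"angular": [0,0,-0.98]},
  {"grip": 0,"xyz": [136.6,243,0],"angular": [0,0,-1.02]},
  {"grip": 0,"xyz": [136.6,243,0],"angular": [0,0,-1.02]},
])

```text
time_s: 5.45
tcp_pos: [0.5792, -0.1978, 0.151]
ee_rot: [[0.801, 0.598, -0.005], [0.598, -0.801, 0.001], [-0.004, -0.004, -1.0]]
wrist_force: [-0.1, -0.2, -2.8]
gripper_width: 0.241
gripper_force: 30.0
```

```bash
python3 - <<'E'
from h import *; from station import r; import pickle
s=r.sense();c=r.capture('wrist');t=r.capture('top');pickle.dump((s,c,t),open('w2.pkl','wb'))
cv2.imwrite('pics/w2.png',c['img'][:,:,::-1]);print(s['tcp_pos'],s['time_s'],s['ee_rot'])
P=projwrist(c,s);j=[.5807,-.1961,np.radians(-8.09)]
print('tube',P(world(j,Z,s['tcp_pos'][2]-.018)).round())
T=np.array([[98,55],[98,5],[58,55],[58,5],[-58,-5],[-58,-55]])/1e3
print('top edges',P(world(j,T,.078)).round())
T=np.array([[102,67],[102,-67],[-102,-67],[-102,67]])/1e3
print('plate',P(world(j,T,.010)).round())
E
```

```text
[ 0.57916922 -0.19776721  0.15102155] 5.45 [[ 8.01237432e-01  5.98324196e-01 -5.17054588e-03]
 [ 5.98335411e-01 -8.01245315e-01  8.25623260e-04]
 [-3.64888528e-03 -3.75524095e-03 -9.99986292e-01]]
tube [[408.  69.]
 [283. 191.]
 [283. 325.]
 [197. 398.]]
top edges [[331.  66.]
 [382. 124.]
 [286. 114.]
 [337. 167.]
 [236. 280.]
 [281. 318.]]
plate [[313.  62.]
 [413. 175.]
 [261. 307.]
 [161. 225.]]
```

View pics/w2.png

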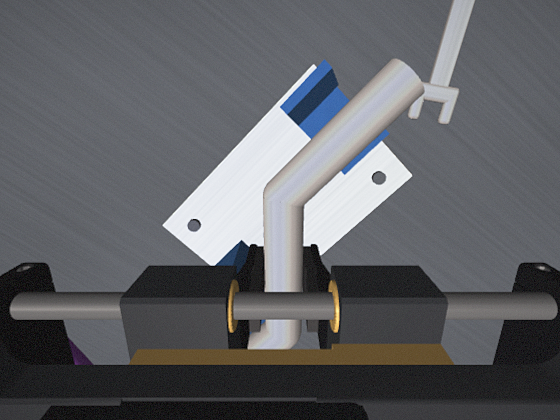

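The tube is held square across the diagonal, with one end near (410,75) and a bend near (283,193). The block notch lies below it, from (281,105) to (388,135). I'll enlarge it to measure.

```bash
python3 - <<'E'
import cv2
i=cv2.imread('pics/w2.png')[45:275,150:440]
cv2.imwrite('pics/crop2.png',cv2.resize(i,None,fx=2.6,fy=2.6,interpolation=cv2.INTER_CUBIC))
E
```

```text
(no output)
```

View pics/crop2.png

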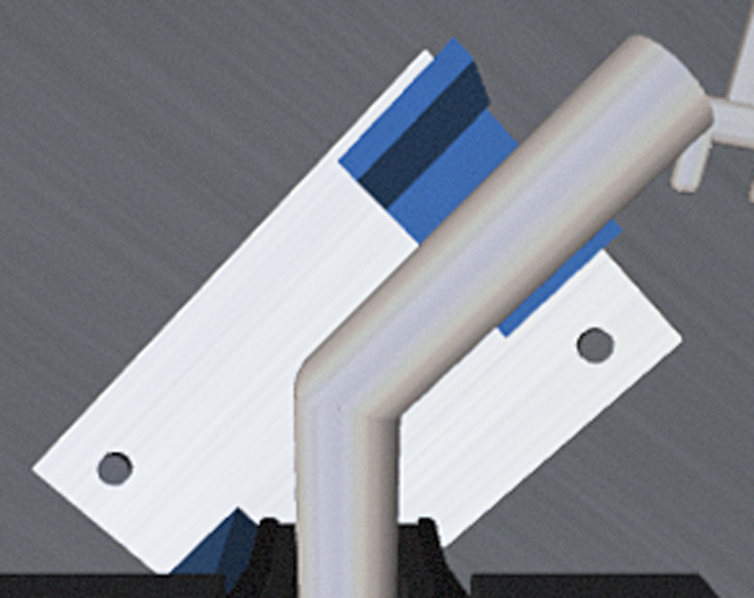

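```bash
python3 - <<'E'
from h import *; import pickle
s,c,_=pickle.load(open('w2.pkl','rb'));P=projwrist(c,s)
k=lambda a:(np.array(a,float)+.5)/2.6-.5+[150,45]
X=np.array([[58,62,78],[98,62,78],[58,-2,78],[98,-2,78],[58,55,78],[98,55,78],[102,-67,10],[-102,67,10]])/1e3
j,e=fit(P,X[:,:2],X[:,2],k([[340,160],[455,38],[503,337],[620,230],[358,180],[475,62],[682,338],[33,468]]),[.5807,-.1961,-.141]);show('jig',j);print(e.round(1).tolist())
t,e=fit(P,Z[:2],s['tcp_pos'][2]-.018,k([[676,75],[348,394]]),[.5807,-.1961,-.141]);show('tube',t);print(e.round(1).tolist())
M=s['ee_rot'];print('tool y yaw',np.degrees(np.arctan2(M[1,1],M[0,1])))
E
```

```text
jig [ 580.3 -196.5] yaw 351.65
[[-1.3, 0.2], [-0.1, -0.7], [1.2, 0.7], [1.3, 0.3], [-0.6, 0.5], [-0.2, -1.2], [1.1, 1.0], [-1.4, 0.4]]
tube [ 579.4 -198.5] yaw 352.07
[[-0.9, 0.7], [1.0, -1.1]]
tool y yaw -53.24972723710392
```

```bash
python3 - <<'E'
from h import *; from station import r
s=r.sense();print(s['tcp_pos'])
goto(s,[580.4,-196.0,100],-53.2)
E
```

```text
[ 0.57940262 -0.19595291  0.15182445]
xyz [ 0.9  0.8 51.8] ang [-0.0033  0.0027  0.0007]
```

Request:
move_arm([
  {"grip": 0,"xyz": [0.7,0.6,10],"angular": [-0.002,0.002,0]},
  {"grip": 0,"xyz": [0.7,0.6,25],"angular": [-0.002,0.002,0]},
  {"grip": 0,"xyz": [0.7,0.6,40],"angular": [-0.002,0.002,0]},
  {"grip": 0,"xyz": [0.7,0.6,50],"angular": [-0.002,0.002,0]},
  {"grip": 0,"xyz": [0.7,0.6,52],"angular": [-0.002,0.002,0]},
  {"grip": 0,"xyz": [0.7,0.6,52],"angular": [-0.002,0.002,0]},
  {"grip": 0,"xyz": [0.7,0.6,52],"angular": [-0.002,0.002,0]},
  {"grip": 0,"xyz": [0.7,0.6,52],"angular": [-0.002,0.002,0]},
])

```text
time_s: 6.35
tcp_pos: [0.5821, -0.1962, 0.1029]
ee_rot: [[0.799, 0.601, 0.004], [0.601, -0.799, -0.001], [0.003, 0.003, -1.0]]
wrist_force: [-0.2, 0.5, -3.3]
gripper_width: 0.242
gripper_force: 30.0
```

```bash
python3 - <<'E'
from h import *; from station import r
s=r.sense();print(s['tcp_pos'],s['wrist_force'])
goto(s,[580.4,-196.0,74],-53.2)
c=r.capture('scene')['img'][150:230,130:240,::-1]
cv2.imwrite('pics/s3.png',cv2.resize(c,None,fx=6,fy=6,interpolation=cv2.INTER_CUBIC))
E
```

```text
[ 0.58208401 -0.19621283  0.10289079] [-0.17553545  0.49846916 -3.29313721]
xyz [-1.3 -1.3 28.9] ang [ 0.0032 -0.0032  0.0025]
```

View pics/s3.png

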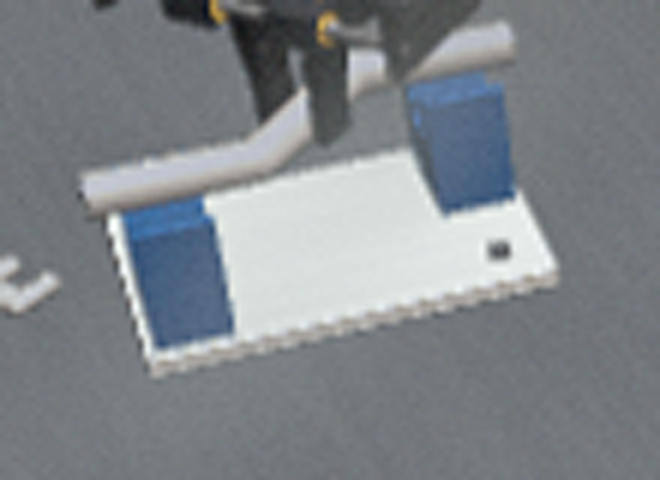

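The picture shows the tube level and aligned just above both blocks, ends at crop (85,190) and (510,40). Next I lower it slowly.

Request:
move_arm([
  {"grip": 0,"xyz": [-1,-1,5],"angular": [0.002,-0.002,0.002]},
  {"grip": 0,"xyz": [-1,-1,10],"angular": [0.002,-0.002,0.002]},
  {"grip": 0,"xyz": [-1,-1,15],"angular": [0.002,-0.002,0.002]},
  {"grip": 0,"xyz": [-1,-1,19],"angular": [0.002,-0.002,0.002]},
  {"grip": 0,"xyz": [-1,-1,22],"angular": [0.002,-0.002,0.002]},
  {"grip": 0,"xyz": [-1,-1,24],"angular": [0.002,-0.002,0.002]},
  {"grip": 0,"xyz": [-1,-1,25],"angular": [0.002,-0.002,0.002]},
  {"grip": 0,"xyz": [-1,-1,25],"angular": [0.002,-0.002,0.002]},
  {"grip": 0,"xyz": [-1,-1,25],"angular": [0.002,-0.002,0.002]},
])

```text
time_s: 7.3
tcp_pos: [0.5804, -0.196, 0.0772]
ee_rot: [[0.8, 0.599, 0.0], [0.599, -0.8, -0.0], [0.0, 0.0, -1.0]]
wrist_force: [0.4, 0.2, -2.9]
gripper_width: 0.243
gripper_force: 30.0
```

Position is spot on; the last 3 mm goes down until contact.

Request:
move_arm([
  {"grip": 0,"xyz": [0,0,1],"angular": [0,0,0]},
  {"grip": 0,"xyz": [0,0,2],"angular": [0,0,0]},
  {"grip": 0,"xyz": [0,0,2.8],"angular": [0,0,0]},
  {"grip": 0,"xyz": [0,0,3.2],"angular": [0,0,0]},
  {"grip": 0,"xyz": [0,0,3.2],"angular": [0,0,0]},
  {"grip": 0,"xyz": [0,0,3.2],"angular": [0,0,0]},
])

```text
time_s: 7.9
tcp_pos: [0.5802, -0.196, 0.0741]
ee_rot: [[0.8, 0.599, 0.0], [0.599, -0.8, -0.0], [0.0, 0.0, -1.0]]
wrist_force: [-1.4, 0.3, -1.2]
gripper_width: 0.244
gripper_force: 30.0
```

Request:
move_arm([
  {"grip": 0,"xyz": [0,0,0.5],"angular": [0,0,0]},
  {"grip": 0,"xyz": [0,0,0.8],"angular": [0,0,0]},
  {"grip": 0,"xyz": [0,0,0.8],"angular": [0,0,0]},
  {"grip": 0,"xyz": [0,0,0.8],"angular": [0,0,0]},
])

```text
time_s: 8.3
tcp_pos: [0.5802, -0.196, 0.0739]
ee_rot: [[0.8, 0.6, 0.0], [0.6, -0.8, -0.0], [0.0, 0.0, -1.0]]
wrist_force: [-3.4, 2.5, 5.5]
gripper_width: 0.243
gripper_force: 30.0
```

In contact with the floor. I ease off, release part way, and rise.

Request:
move_arm([
  {"grip": 0,"xyz": [0,0,-0.4],"angular": [0,0,0]},
  {"grip": 0.35,"xyz": [0,0,-0.4],"angular": [0,0,0]},
  {"grip": 0.5,"xyz": [0,0,-0.4],"angular": [0,0,0]},
  {"grip": 0.6,"xyz": [0,0,-0.4],"angular": [0,0,0]},
  {"grip": 0.6,"xyz": [0,0,-0.4],"angular": [0,0,0]},
  {"grip": 0.6,"xyz": [0,0,-0.4],"angular": [0,0,0]},
  {"grip": 0.6,"xyz": [0,0,-0.4],"angular": [0,0,0]},
])

```text
time_s: 9.0
tcp_pos: [0.5803, -0.196, 0.0733]
ee_rot: [[0.8, 0.599, -0.0], [0.599, -0.8, -0.0], [-0.0, 0.0, -1.0]]
wrist_force: [-0.1, 0.8, 0.2]
gripper_width: 0.586
gripper_force: 0.0
```

Request:
move_arm([
  {"grip": 0.6,"xyz": [0,0,-8],"angular": [0,0,0]},
  {"grip": 0.6,"xyz": [0,0,-25],"angular": [0,0,0]},
  {"grip": 0.6,"xyz": [0,0,-50],"angular": [0,0,0]},
  {"grip": 0.6,"xyz": [0,0,-85],"angular": [0,0,0]},
  {"grip": 0.6,"xyz": [0,0,-115],"angular": [0,0,0]},
  {"grip": 0.6,"xyz": [-30,0,-130],"angular": [0,0,0]},
  {"grip": 0.6,"xyz": [-70,0,-130],"angular": [0,0,0]},
  {"grip": 0.6,"xyz": [-110,0,-130],"angular": [0,0,0]},
  {"grip": 0.6,"xyz": [-130,0,-130],"angular": [0,0,0]},
  {"grip": 0.6,"xyz": [-130,0,-130],"angular": [0,0,0]},
])

```text
time_s: 10.0
tcp_pos: [0.4744, -0.2751, 0.2043]
ee_rot: [[0.802, 0.597, 0.001], [0.597, -0.802, -0.0], [0.0, 0.001, -1.0]]
wrist_force: [-0.4, 0.2, 0.1]
gripper_width: 0.595
gripper_force: 0.0
```

```bash
python3 - <<'E'
from h import *; from station import r
import pickle
s=r.sense();print(s['tcp_pos'],s['wrist_force'],s['gripper_width'])
w=r.capture('wrist');t=r.capture('top');sc=r.capture('scene');pickle.dump((s,w,t),open('w4.pkl','wb'))
a=cv2.resize(w['img'],(560,420));b=cv2.resize(sc['img'][150:220,140:233],None,fx=2.58,fy=2.58,interpolation=cv2.INTER_CUBIC)
b=np.pad(b,((0,420-b.shape[0]),(0,240-b.shape[1]),(0,0)))
b[210:,:]=cv2.resize(t['img'][70:200,345:493],(240,210))
cv2.imwrite('pics/f4.png',np.hstack([a,b])[:,:,::-1])
P=projwrist(w,s);j=[.5804,-.1964,np.radians(-8.2)]
print('tube axis',P(world(j,Z,.056)).round(1).tolist())
d=pickle.load(open('d0.pkl','rb'))['top']['img'].astype(int);print('elbow diff',np.abs(d-t['img'])[145:235,150:215].max())
E
```

```text
[ 0.47444836 -0.27513286  0.20429175] [-0.44271902  0.24575703  0.11757789] 0.594539331192628
tube axis [[361.3, -100.2], [283.2, -8.3], [283.4, 104.0], [222.1, 169.2]]
elbow diff 19
```

View pics/f4.png

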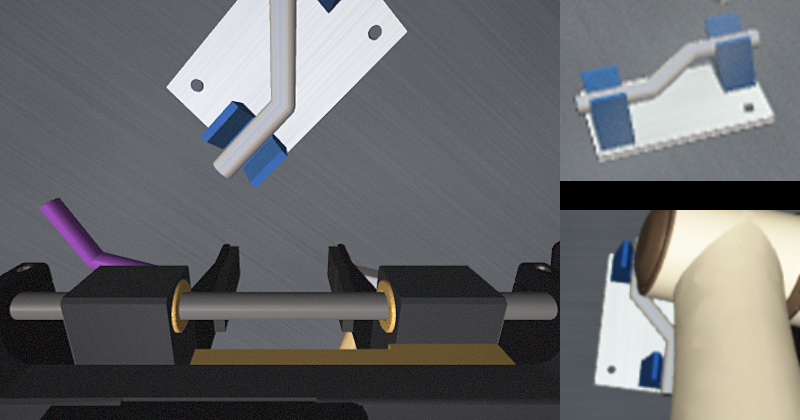

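The tube lies in both notches. In the wrist view its near end at (222,168) and bend at (283,104) match the predicted seated pose, and the scene crop shows the far end down in its notch too. The elbow has not moved.

```bash
python3 -c "
from station import r
print(r.finish_job())"
```

```text
the job is handed in; nothing more can be done
None
```

The steel Z tube lies seated and centred in both notches of the jig, as far as the camera views show. The copper elbow did not move, and the job was handed in at about 10 s of the 35 s limit.

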